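# Mark a carton in the hand press

### The arm

A 6-joint arm with a two-finger parallel gripper is mounted at the origin on a cart in front of the work surface, level with it; the furniture and walls round the work are solid. World frame = base frame: x ahead of the robot, y to its left, z up, the work surface at z = 0. Lengths are in m, angles in rad, forces in N, time in s.
With the tool pointing down it reaches from about 0.225 to 0.875 m from the base axis. Payload 3.4 kg.
Tool frame: the origin (TCP) lies at the very end of the fingers, on their centre line; the grasp point (between the pads) lies 19 mm behind it; z points along the fingers, y is the line along which they close (so a half turn about z gives the same grasp; the last joint's range is limited). The gripper opens to 85 mm and grips with 20 to 120 N. Pads are 22 mm wide; open, the fingers measure 114 mm over their backs; the gripper's body (76 mm by 85 mm) begins 54 mm behind the grasp point. The pads swing forward as they close: fully open they stand 13 mm farther back than shut.
Start: joints at [-1.297, 0.276, 1.505, -0, 1.361, -0.121], TCP at [0.221, -0.531, 0.231] pointing down, gripper open.
Joint ranges: [-2.89, 2.89], [-0.75, 2.08], [0.22, 2.7], [-1.18, 4.32], [0.11, 2.71], [-2.7, 2.7]. Speed limits (rad/s): [2.57, 2.57, 3.14, 3.14, 3.14, 3.14].

### API

Orientations are given as a unit quaternion [w, x, y, z].
In Python, from workcell import bot gives the robot as it stands.
- The arm moves only by the shell command python3 nudge.py 'ROWS' [FORCE]. ROWS is a JSON list of rows, 1 to 10 of them, each an object with the fields jaw (the finger opening in m), xyz (a list: dx, dy, dz in units of 25 mm), turn_vec (a list: a rotation vector rx, ry, rz in units of 0.05 rad); a field left out counts as zero (the opening has to be given); each row is the pose to reach, as a shift and turn from the pose commanded when the command began, along the tool's axes at that moment; what a row does not reach only later rows make up. A row lasts 1/8 s, in which the tool goes at most 0.0625 m and 0.188 rad, less where a joint would pass 70% of its speed; a pose out of reach is approached as far as the arm can. The fingers move at their own pace and stop on an object; FORCE is the grip in N (left out, the last holds). Time passes only in rows, so rows that do not move let the fingers close. It prints the time, the measured TCP pose, the force, the opening and the grip force at its end. Input that does not fit is refused with a message, and nothing moves.
- bot.get_obs(): the state, without advancing time (a new reading comes with each control period).
- bot.grab_frame(name): name is "scene" or "top" or "wrist"; returns the picture (384x512x3 uint8, red, green, blue); there is no depth.
- bot.camera_info(name): a dict with "K" (3x3 intrinsics, pixels), "T" (4x4, takes a point from camera to world coordinates); the wrist camera has in their place "tool_from_camera" (4x4, takes a point from camera to tool coordinates, whose origin is the TCP and whose axes are the flange's). Camera axes: x right, y down, z forward; pixel columns grow to the right and rows downward; lengths in m; the calibration is good to about 2 mm. A picture is of the moment at which its call begins: read the wrist's pose just before it. camera_info takes no time and is no camera call.
- bot.hand_in(): hands the job in; it is judged then, once.
The state is a dict: "time": time; "qpos": joint angles; "joint_vel": joint speeds; "joint_torque": joint torques, N m; "position": TCP position; "tcp_rot": TCP orientation; "wrist_force": force on the tool from outside, world axes, zero at the start; "wrist_torque": the same for the moment, N m; "opening": finger opening in m; "grip_force": force on a finger pad.
Only numpy, scipy, OpenCV 4.12 (cv2) and the standard library are available. Lean on these libraries where they do the work, as an engineer would, in place of code of your own. Each camera call takes 0.05 s, during which the arm holds its last target. There are 200 camera calls.

### The job

Mark the blue carton of key blanks in the green hand press: turn the black depth dial until its white pointer lines up with the red tab (leave the tab where it is), and slide the carton lengthwise along the press bed, between the side guides, until its end is fully home against the rear fence. Only when both are done, push the black palm plunger all the way down to its stop, then let it spring back up. Leave the dial and the carton as set, and do not disturb the red carton, the oil bottle or the padlock.

Things in the scene. Friction and masses are not known exactly. Their poses are not given: they have to be found in the camera images.
- press: green hand marking press, fixed. Origin on the worktop under the vertical plunger axis; x to its back, y to its left, front (-x) towards the robot. Bed top at z = 0.012, x -0.170 to 0.090, y +-0.062. A column behind carries an arm and a round head (radius 25 mm about the plunger axis, z 0.082 to 0.112) over the bed. Dial deck: top at z = 0.028, x -0.123 to -0.007, y -0.195 to -0.079.
- bed_front (a point): point on the bed's centre line (z = 0.012) at x = -0.095 in the press frame: the carton can be set down with its centre here and pushed straight back (+x of the press) by 72 mm to the seat; the head is in the way of lowering it straight onto the seat
- guide_mouth (a point): point midway between the front ends of the two steel side guides, x = -0.046 in the press frame. Guides: 8 mm high, inner faces at y = +-0.034 (68 mm apart), from here back to the rear fence, whose face is at x = 0.022 and top at z = 0.034. In front of this point the guides flare outwards for 21 mm as a lead-in, to y = +-0.053
- seat (a point): point on the bed (z = 0.012), 23 mm in front of the plunger axis on the bed's centre line: where the centre of the carton's underside lies when it is fully home; axes as the press
- palm_top (a point): centre of the top of the plunger's black mushroom palm head (48 mm across), 167.5 mm above the worktop when up; 142.5 mm when at its stop
- plunger (a joint): travel of the spring plunger: 0 up, 0.025 m fully down at its stop. The spring pushes back with about 4 N at the top to 11 N at the bottom, and raises it by itself. The stamp foot under it just reaches the top of a seated carton
- dial_axis (a point): point on the dial's vertical axis, 50 mm above the worktop, at x = -0.065, y = -0.137 in the press frame: where to grip the dial's bar
- dial (a joint): angle of the depth dial, counter-clockwise positive seen from above; at 0 its pointer points to the front (-x) of the press. Black bar grip 56 mm long along the pointer, 16 mm wide, z 0.035 to 0.062, on a disc of 35 mm radius; light friction (0.06 N m), no end stop on the way; stays where it is left
- pointer (a point): point 44 mm from the dial axis in the direction of the dial's white pointer line (the white end of the bar)
- red_tab (a point): the red tab (10 x 8 mm, top at z = 0.034) on the index ring round the dial, 44 mm from the dial axis: the pointer must point at it. At the start it lies 0.4 to 1.4 rad counter-clockwise of the pointer. The ring turns stiffly and is to be left alone
- carton: blue carton of key blanks, 62 x 90 x 30 mm, about 0.18 kg; origin at the centre of its underside, long side along its y axis. It stands flat on the worktop to the left of the press. It goes into the press lengthwise (its y axis along the press's x axis), either end first
- red_carton: bystander: red carton, 65 x 95 x 34 mm, origin at the centre of its underside
- bottle: bystander: white oil bottle with a red nozzle, 45 mm across, 140 mm tall, origin at the centre of its foot
- padlock: bystander: brass padlock lying flat, 65 x 42 x 15 mm, origin under its centre

How it is judged:
On the way, in this order (a step that is already met when the one before it is completed fails the run):
1. the dial's pointer is at the red tab and the carton is home against the rear fence (horizontal distance between pointer and red_tab below 0.005 m and horizontal distance between carton and seat below 0.007 m and z of carton in the frame of seat below 0.004 m and angle between the y axis of carton and the x axis of press, either way round below 0.12 rad), for 0.2 s.
2. the plunger is pushed down to its stop over the seated carton, with the dial set (all of step 1 and value of joint plunger above 0.0225 m), for 0.1 s.
At the end, for the whole second after the job is handed in: The plunger is up again (within 3 mm), the pointer is within 5 mm of the red tab (measured 44 mm from the dial axis), and the carton rests flat on the bed with its centre within 7 mm of the seat and its length within 0.12 rad of the press's x axis (all of step 1 and value of joint plunger below 0.003 m and linear speed of carton below 0.02 m/s); the robot touches nothing.
It fails at once if the plunger is pushed down 10 mm or more before the dial is set and the carton is home (value of joint plunger above 0.01 m and (not (horizontal distance between pointer and red_tab below 0.008 m) or not (horizontal distance between carton and seat below 0.012 m))).
It fails at once if the red tab is moved by more than 4 mm (distance of red_tab from where it was at the start of the episode above 0.004 m).
It fails at once if a bystander is moved by more than 25 mm or the bottle is tipped over (distance of any of red_carton, bottle, padlock from where it was at the start of the episode above 0.025 m or angle between bottle's own z axis and vertical above 0.5 rad).
It also fails if it takes over 72 s, if anything falls off the work surface, if the arm or the gripper's body presses on something with over 40 N, if the wrist force passes 120 N, or if a joint passes its speed limit or range.

## Working session

There is one attempt and no reset: what is moved stays moved. The work goes in short steps, Python scripts to look and compute and a shell command to move; the robot and the scene stay as the last step left them, time stands still between calls to the robot, and variables do not carry over. Pictures are saved under pics/ and viewed, at most 13 in all, crops included, and the job is handed in when it is done.

```bash
ls; mkdir -p pics
python3 - <<'E'
from workcell import bot
import cv2,numpy as np
for n in ("top","scene"):
    im=bot.grab_frame(n); cv2.imwrite(f"pics/{n}0.png",im[...,::-1])
    c=bot.camera_info(n); print(n,np.round(c["K"],1).tolist(),np.round(c["T"],4).tolist())
print(np.round(bot.camera_info("wrist")["tool_from_camera"],4).tolist())
o=bot.get_obs();print(o["time"],o["position"],o["tcp_rot"],o["opening"])
E
```

```text
nudge.py
pics
workcell.py
top [[423.9, 0.0, 253.1], [0.0, 423.9, 190.8], [0.0, 0.0, 1.0]] [[-0.0241, -0.9951, 0.0959, 0.4541], [-0.9996, 0.0254, 0.0128, 0.0179], [-0.0152, -0.0956, -0.9953, 1.3467], [0.0, 0.0, 0.0, 1.0]]
scene [[402.3, 0.0, 258.3], [0.0, 402.3, 188.2], [0.0, 0.0, 1.0]] [[-0.6925, -0.3839, 0.6107, -0.1384], [-0.7213, 0.3616, -0.5907, 0.7048], [0.0059, -0.8496, -0.5274, 0.7216], [0.0, 0.0, 0.0, 1.0]]
[[-0.0004, -0.9497, -0.3132, 0.081], [1.0, -0.0004, -0.0, 0.001], [-0.0001, -0.3132, 0.9497, -0.1417], [0.0, 0.0, 0.0, 1.0]]
0.1 [ 0.2210357  -0.53030846  0.23052213] [-8.26447628e-04  9.80575688e-01  1.96139316e-01 -7.36694495e-05] 0.08601117711766472
```

Run:
```python
import cv2
im=cv2.imread("pics/top0.png"); cv2.imwrite("pics/top0b.png",cv2.resize(im[:, :],(800,600),interpolation=cv2.INTER_CUBIC))
```

```text
(no output)
```

View pics/top0b.png

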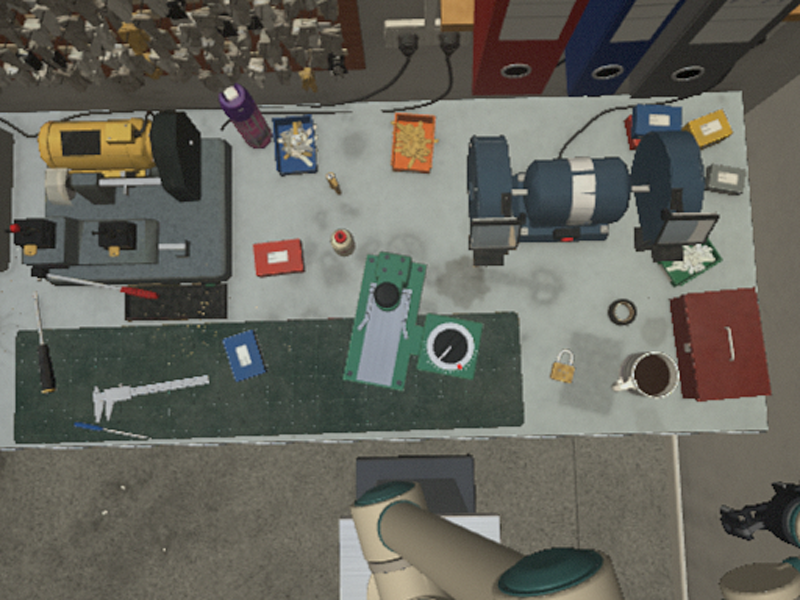

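View pics/scene0.png

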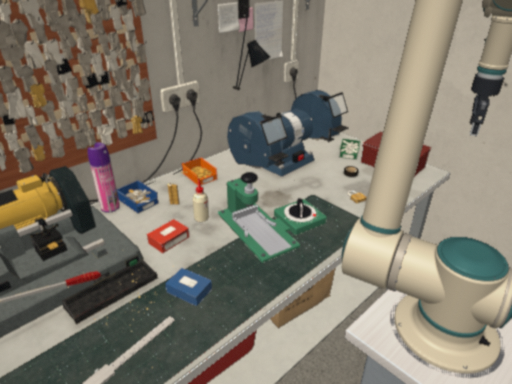

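The top view (scaled by 1.5625) shows the blue carton at (244,355), the palm at (387,293), the dial at (450,346) with its pointer towards the lower left, the red tab at (460,366) and the red carton at (278,258). Next I'll get rough positions.

```bash
cat > h.py <<'E'
from workcell import bot
import cv2,numpy as np
from scipy.spatial.transform import Rotation as R
from scipy.optimize import least_squares
def q2R(q): return R.from_quat([q[1],q[2],q[3],q[0]]).as_matrix()
def toolT():
    o=bot.get_obs(); T=np.eye(4); T[:3,:3]=q2R(o["tcp_rot"]); T[:3,3]=o["position"]; return T
def cam(n,T=None):
    c=bot.camera_info(n)
    return np.array(c["K"]), (np.array(c["T"]) if n!="wrist" else T@np.array(c["tool_from_camera"]))
def pix2w(uv,z,K,T):
    uv=np.atleast_2d(np.array(uv,float)); d=np.c_[uv,np.ones(len(uv))]@np.linalg.inv(K).T@T[:3,:3].T
    return T[:3,3]+d*((z-T[2,3])/d[:,2])[:,None]
def w2pix(p,K,T):
    c=(np.atleast_2d(p)-T[:3,3])@T[:3,:3]; c=c@K.T; return c[:,:2]/c[:,2:]
def snap(name,png):
    T=toolT(); im=bot.grab_frame(name); cv2.imwrite(f"pics/{png}.png",im[...,::-1]); np.save(f"pics/{png}.npy",T); return im,T
def tooltip(T,p): return T[:3,:3].T@(np.array(p)-T[:3,3])
E
python3 - <<'E'
from h import *
K,T=cam("top"); s=.64
def P(u,v,z): return np.round(pix2w([u*s,v*s],z,K,T)[0],4)
print("palm",P(387,293,.1675),"dial",P(450,346,.05),"carton",P(244,355,.03),"tab",P(460,366.5,.034),"pwhite",P(443,357,.06))
print("bed L front",P(345,381,.012),"bed R front",P(403,391,.012),"redc",P(278,258,.034),"bottle",P(342,238,.12),"padlock",P(563,368,.015))
im=cv2.imread("pics/top0.png"); hsv=cv2.cvtColor(im,cv2.COLOR_BGR2HSV)
m=cv2.inRange(hsv,(100,120,60),(125,255,255)); m[:,:130]=0; m[:,185:]=0; m[:205]=0;m[250:]=0
c=max(cv2.findContours(m,0,2)[0],key=cv2.contourArea); r=cv2.minAreaRect(c); print(r)
print(P(*(np.array(r[0])/s),.025), np.round(pix2w(cv2.boxPoints(r),.03,K,T),4).tolist())
E
```

```text
palm [0.5774 0.0481 0.1675] dial [ 0.4826 -0.0695  0.05  ] carton [0.4752 0.3387 0.03  ] tab [ 0.4422 -0.0889  0.034 ] pwhite [ 0.4615 -0.0546  0.06  ]
bed L front [0.4187 0.1402 0.012 ] bed R front [0.3961 0.0246 0.012 ] redc [0.6677 0.2688 0.034 ] bottle [0.6885 0.1315 0.12  ] padlock [ 0.4342 -0.2953  0.015 ]
((155.89999389648438, 227.20001220703125), (28.144268035888672, 19.28989028930664), 71.56504821777344)
[0.4753 0.3407 0.025 ] [[0.5082, 0.3819, 0.03], [0.5258, 0.3247, 0.03], [0.4424, 0.2973, 0.03], [0.425, 0.3542, 0.03]]
```

Careful with the scale: shifts go in units of 25 mm and turns go in units of 0.05 rad. That gives: -0.28 m is -11.2, 0.27 m is 10.8, 1 rad is 20.

```bash
python3 nudge.py '[{"jaw":0.085,"xyz":[1.8,-1.4,-0.2],"turn_vec":[0,0,2]},{"jaw":0.085,"xyz":[3.6,-2.8,-0.4],"turn_vec":[0,0,4]},{"jaw":0.085,"xyz":[5.4,-4.2,-0.6],"turn_vec":[0,0,6]},{"jaw":0.085,"xyz":[7.2,-5.6,-0.8],"turn_vec":[0,0,8]},{"jaw":0.085,"xyz":[9,-7,-1],"turn_vec":[0,0,10]},{"jaw":0.085,"xyz":[10.8,-8.4,-1.2],"turn_vec":[0,0,12]},{"jaw":0.085,"xyz":[12.6,-9.8,-1.2],"turn_vec":[0,0,14]},{"jaw":0.085,"xyz":[14.4,-11.2,-1.2],"turn_vec":[0,0,16]},{"jaw":0.085,"xyz":[16.2,-12.6,-1.2],"turn_vec":[0,0,18]},{"jaw":0.085,"xyz":[18,-14,-1.2],"turn_vec":[0,0,20]}]' && python3 nudge.py '[{"jaw":0.085},{"jaw":0.085}]'
python3 - <<'E'
from h import *
im,T=snap("wrist","w1"); print(bot.get_obs()["time"],T.round(4).tolist(),cam("wrist",T)[0].round(1).tolist())
E
```

```text
time: 1.35
position: [0.5024, -0.0329, 0.2611]
tcp_rot: [0.0, 0.954, -0.3, -0.0]
wrist_force: [0.5, -1.2, -0.3]
opening: 0.0851
grip_force: 0.0
time: 1.6
position: [0.5014, -0.0348, 0.2608]
tcp_rot: [0.001, 0.955, -0.297, -0.001]
wrist_force: [-0.6, -0.5, -0.0]
opening: 0.0851
grip_force: 0.0
1.65 [[0.8232, -0.5677, -0.0015, 0.5014], [-0.5677, -0.8232, -0.0007, -0.0348], [-0.0008, 0.0014, -1.0, 0.2608], [0.0, 0.0, 0.0, 1.0]] [[275.1, 0.0, 254.3], [0.0, 275.1, 191.1], [0.0, 0.0, 1.0]]
```

View pics/w1.png

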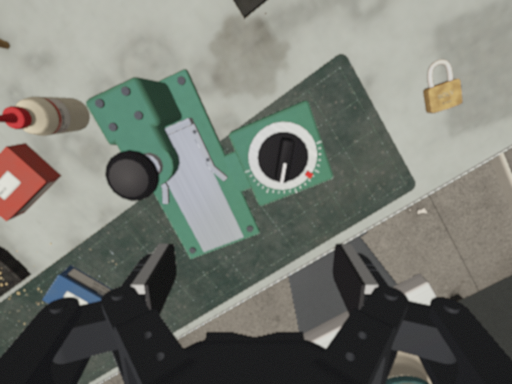

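The wrist view shows the dial at (283,157) with its pointer towards about (282,180), the red tab at (309,175), the palm at (133,176) and the bed plate corners at (205,250) and (244,238). I'll refine these numerically.

```bash
cat >> h.py <<'E'
def circ(p):
    A=np.c_[2*p,np.ones(len(p))]; s=np.linalg.lstsq(A,(p**2).sum(1),rcond=None)[0]; return s[:2],np.sqrt(s[2]+s[:2]@s[:2])
E
python3 - <<'E'
from h import *
im=cv2.imread("pics/w1.png"); T=np.load("pics/w1.npy"); K,C=cam("wrist",T)
hsv=cv2.cvtColor(im,cv2.COLOR_BGR2HSV)
w=cv2.inRange(hsv,(0,0,170),(180,60,255)); w[:115]=0;w[200:]=0;w[:,:235]=0;w[:,330:]=0
cs=sorted(cv2.findContours(w,cv2.RETR_EXTERNAL,cv2.CHAIN_APPROX_NONE)[0],key=cv2.contourArea)
p=pix2w(cv2.convexHull(cs[-1])[:,0],.035,K,C)[:,:2]; c,r=circ(p); print("dial disc",c,r)
b=cv2.inRange(hsv,(0,0,0),(180,255,70)); 
rm=cv2.inRange(hsv,(0,140,100),(8,255,255))|cv2.inRange(hsv,(172,140,100),(180,255,255)); rm[:140]=0;rm[210:]=0;rm[:,:290]=0;rm[:,330:]=0
ys,xs=np.nonzero(rm); print(len(xs),xs.mean(),ys.mean()); tab=pix2w([xs.mean(),ys.mean()],.034,K,C)[0]; print("tab",tab)
# pointer: white pixels inside r<0.025 at z .0625
ys,xs=np.nonzero(cv2.inRange(hsv,(0,0,140),(180,80,255)))
q=pix2w(np.c_[xs,ys],.0625,K,C)[:,:2]; 
out=cv2.resize(im[100:215,225:345],None,fx=5,fy=5,interpolation=cv2.INTER_CUBIC)
cv2.imwrite("pics/w1d.png",out)
# palm
b=cv2.inRange(hsv,(0,0,0),(180,255,60)); b[:140]=0;b[215:]=0;b[:,:100]=0;b[:,160:]=0
k=max(cv2.findContours(b,0,1)[0],key=cv2.contourArea); p=pix2w(cv2.convexHull(k)[:,0],.16,K,C)[:,:2]; print("palm",circ(p))
print("palm top cam", bot.get_obs()["time"])
d=np.array(c)
E
```

```text
dial disc [ 0.48472707 -0.07141045] 0.048031533728053175
23 308.5652173913044 174.34782608695653
tab [ 0.44560303 -0.08794677  0.034     ]
palm (array([0.5778366 , 0.04736032]), np.float64(0.02303580311915295))
palm top cam 1.65
```

View pics/w1d.png

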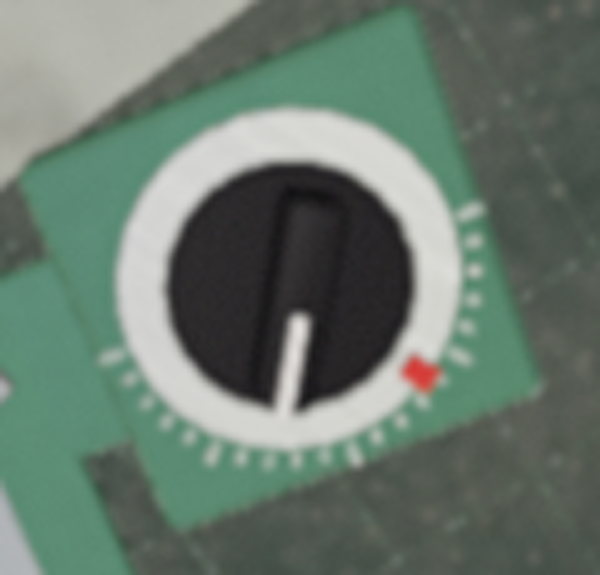

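Run:
```python
from h import *
T=np.load("pics/w1.npy"); K,C=cam("wrist",T)
def W(u,v,z): return pix2w([225+(u+.5)/5-.5,100+(v+.5)/5-.5],z,K,C)[0,:2]
for z,ex in ((.035,[(168,286),(412,280),(290,162),(290,411)]),(.03,[(116,278),(461,272),(290,106),(288,448)])):
    print(circ(np.array([W(*e,z) for e in ex])))
tab=W(421,374,.034); a=W(301,315,.0625); b=W(285,412,.0625); print("tab",tab,"line",a,b, np.degrees(np.arctan2(*(b-a)[::-1])))
# bar top edges
print("bar", np.degrees(np.arctan2(*(W(318,398,.06)-W(347,197,.06))[::-1])),np.degrees(np.arctan2(*(W(252,395,.06)-W(288,187,.06))[::-1])))
for n,u,v in (("deck FL?",184,530),("deck FR",540,387),("deck BR",410,8),("deck BL",24,162)): print(n,W(u,v,.028))
import json
hs=cv2.cvtColor(cv2.imread("pics/w1.png"),cv2.COLOR_BGR2HSV)
```

```text
(array([ 0.48593699, -0.07106478]), np.float64(0.03353794996729826))
(array([ 0.48655852, -0.07153434]), np.float64(0.04721785710608721))
tab [ 0.44535452 -0.08817547] line [ 0.48522179 -0.07069651] [ 0.46613036 -0.05358938] 138.13764720557856
bar 139.65991704381847 137.23716736477743
deck FL? [ 0.44231952 -0.00709844]
deck FR [ 0.42102061 -0.11395169]
deck BR [ 0.52889643 -0.13648691]
deck BL [ 0.55402228 -0.03112857]
```

Scaled: 0.217 m is 8.68, 0.2 m is 8, 0.126 rad is 2.52.

```bash
python3 nudge.py '[{"jaw":0.05,"xyz":[0.32,1.52,1.6],"turn_vec":[0,0,2.52]},{"jaw":0.05,"xyz":[0.32,1.54,3.6],"turn_vec":[0,0,2.52]},{"jaw":0.05,"xyz":[0.32,1.54,5.6],"turn_vec":[0,0,2.52]},{"jaw":0.05,"xyz":[0.32,1.54,7.2],"turn_vec":[0,0,2.52]},{"jaw":0.05,"xyz":[0.32,1.54,8],"turn_vec":[0,0,2.52]},{"jaw":0.05,"xyz":[0.32,1.54,8.68],"turn_vec":[0,0,2.52]},{"jaw":0.05,"xyz":[0.32,1.54,8.68],"turn_vec":[0,0,2.52]}]' 30 && python3 nudge.py '[{"jaw":0.0},{"jaw":0.0},{"jaw":0.0},{"jaw":0}]' 30
python3 - <<'E'
from h import *
im,T=snap("wrist","w2"); print(T.round(4).tolist())
E
```

```text
time: 2.52
position: [0.4849, -0.072, 0.0434]
tcp_rot: [0.0, 0.933, -0.359, -0.002]
wrist_force: [-0.1, -0.7, 0.1]
opening: 0.0503
grip_force: 0.0
time: 3.02
position: [0.4868, -0.0721, 0.0454]
tcp_rot: [0.001, 0.934, -0.357, 0.001]
wrist_force: [-3.6, -4.5, 5.7]
opening: 0.0152
grip_force: 34.0
[[0.7451, -0.667, 0.001, 0.4868], [-0.667, -0.7451, -0.0025, -0.0721], [0.0024, 0.0012, -1.0, 0.0454], [0.0, 0.0, 0.0, 1.0]]
```

```bash
python3 nudge.py '[{"jaw":0,"xyz":[0,0,-0.08],"turn_vec":[0,0,-3.2]},{"jaw":0,"xyz":[0,0,-0.08],"turn_vec":[0,0,-6.4]},{"jaw":0,"xyz":[0,0,-0.08],"turn_vec":[0,0,-9.6]},{"jaw":0,"xyz":[0,0,-0.08],"turn_vec":[0,0,-12.8]},{"jaw":0,"xyz":[0,0,-0.08],"turn_vec":[0,0,-16]},{"jaw":0,"xyz":[0,0,-0.08],"turn_vec":[0,0,-19.2]},{"jaw":0,"xyz":[0,0,-0.08],"turn_vec":[0,0,-22.4]},{"jaw":0,"xyz":[0,0,-0.08],"turn_vec":[0,0,-22.4]},{"jaw":0,"xyz":[0,0,-0.08],"turn_vec":[0,0,-22.4]}]'
python3 - <<'E'
from h import *
im,T=snap("wrist","w3"); print(T.round(4).tolist(), np.degrees(np.arctan2(T[1,1],T[0,1])))
K,C=cam("wrist",T); u=w2pix([.4862,-.0713,.05],K,C)[0];print(u)
E
```

```text
time: 4.2
position: [0.487, -0.0697, 0.0456]
tcp_rot: [-0.001, 0.982, 0.191, 0.001]
wrist_force: [3.3, 3.9, -10.4]
opening: 0.0149
grip_force: 31.7
[[0.9268, 0.3755, 0.0008, 0.487], [0.3755, -0.9268, 0.002, -0.0697], [0.0015, -0.0016, -1.0, 0.0456], [0.0, 0.0, 0.0, 1.0]] -67.94501623532037
[254.6220671  253.20773776]
```

View pics/w3.png

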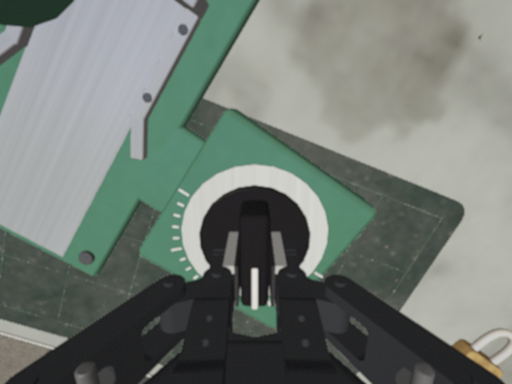

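The bar is in the pads with the pointer straight along the tool axis (255,290). The fingers hide the tab, so I'll release, rise and check.

```bash
python3 nudge.py '[{"jaw":0.04},{"jaw":0.04},{"jaw":0.05,"xyz":[0,0,-1.2]},{"jaw":0.085,"xyz":[0,0,-3.2]},{"jaw":0.085,"xyz":[0,0,-5.2]},{"jaw":0.085,"xyz":[0,0,-6.8]},{"jaw":0.085,"xyz":[0,0,-6.8]}]'
python3 - <<'E'
from h import *
im,T=snap("wrist","w4"); K,C=cam("wrist",T); print(bot.get_obs()["time"],T.round(4).tolist())
u=w2pix([.4862,-.0713,.05],K,C)[0];print(u); x,y=int(u[0])-60,int(u[1])-50; print(x,y)
cv2.imwrite("pics/w4d.png",cv2.resize(im[y:y+115,x:x+120,::-1],None,fx=5,fy=5,interpolation=cv2.INTER_CUBIC))
E
```

```text
time: 5.12
position: [0.4887, -0.0717, 0.2204]
tcp_rot: [0.002, 0.981, 0.193, 0.004]
wrist_force: [-0.1, 0.7, -0.2]
opening: 0.085
grip_force: 0.0
5.175 [[0.9257, 0.3782, 0.0084, 0.4887], [0.3783, -0.9257, -0.003, -0.0717], [0.0066, 0.0059, -1.0, 0.2204], [0.0, 0.0, 0.0, 1.0]]
[251.45247197 176.00668804]
191 126
```

View pics/w4d.png

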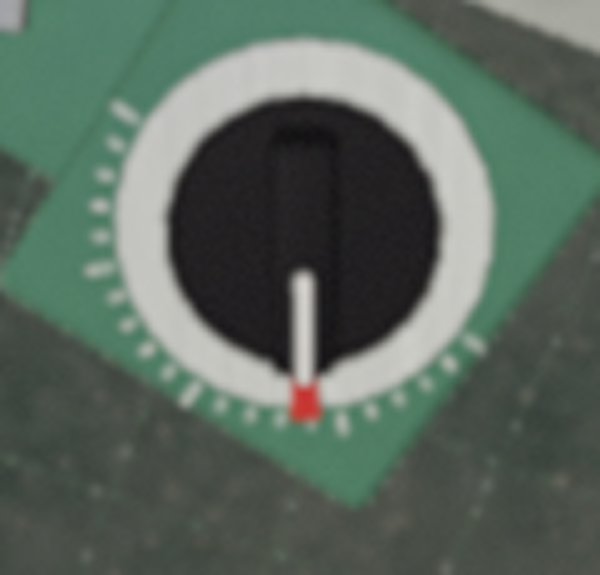

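The pointer at (303,380) lines up with the red tab at (305,403), so the dial is set. Next, the carton.

```bash
python3 nudge.py '[{"jaw":0.085,"xyz":[0.72,-1.92,0],"turn_vec":[0,0,0.2]},{"jaw":0.085,"xyz":[1.44,-3.88,0],"turn_vec":[0,0,0.4]},{"jaw":0.085,"xyz":[2.16,-5.8,0],"turn_vec":[0,0,0.6]},{"jaw":0.085,"xyz":[2.88,-7.76,0],"turn_vec":[0,0,0.8]},{"jaw":0.085,"xyz":[3.6,-9.68,0],"turn_vec":[0,0,1]},{"jaw":0.085,"xyz":[4.28,-11.6,0],"turn_vec":[0,0,1.2]},{"jaw":0.085,"xyz":[5,-13.56,0],"turn_vec":[0,0,1.32]},{"jaw":0.085,"xyz":[5.72,-15.48,0],"turn_vec":[0,0,1.32]},{"jaw":0.085,"xyz":[5.72,-15.48,0],"turn_vec":[0,0,1.32]},{"jaw":0.085,"xyz":[5.72,-15.48,0],"turn_vec":[0,0,1.32]}]'
python3 - <<'E'
from h import *
im,T=snap("wrist","w5"); K,C=cam("wrist",T); print(T.round(4).tolist())
hsv=cv2.cvtColor(im[...,::-1].copy(),cv2.COLOR_BGR2HSV); m=cv2.inRange(hsv,(100,110,40),(125,255,255)); 
c=max(cv2.findContours(m,0,2)[0],key=cv2.contourArea); h=cv2.convexHull(c); print(cv2.minAreaRect(c))
p=pix2w(h[:,0],.03,K,C)[:,:2]; r=cv2.minAreaRect((p*1000).astype(np.float32)); print(r)
E
```

```text
time: 6.42
position: [0.4714, 0.3406, 0.2147]
tcp_rot: [0.001, 0.987, 0.161, -0.001]
wrist_force: [-0.0, -0.4, -0.3]
opening: 0.0845
grip_force: 0.0
[[0.9482, 0.3176, -0.0026, 0.4714], [0.3176, -0.9482, -0.0026, 0.3406], [-0.0033, 0.0016, -1.0, 0.2147], [0.0, 0.0, 0.0, 1.0]]
((256.0, 142.5), (31.0, 50.0), 90.0)
((503.0405578613281, 347.8555908203125), (36.54906463623047, 58.80788803100586), 16.962003707885742)
```

View pics/w5.png

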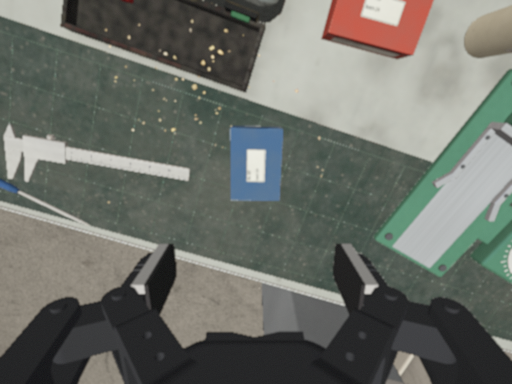

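The carton's top face spans pixels (231,128) to (283,201), square with the tool axes.

Run:
```python
from h import *
im=cv2.imread("pics/w5.png"); T=np.load("pics/w5.npy"); K,C=cam("wrist",T)
hsv=cv2.cvtColor(im,cv2.COLOR_BGR2HSV); m=cv2.inRange(hsv,(100,120,90),(125,255,255)); m[:100]=0;m[230:]=0;m[:,:200]=0;m[:,320:]=0
m=cv2.morphologyEx(m,cv2.MORPH_CLOSE,np.ones((5,5)))
c=max(cv2.findContours(m,0,1)[0],key=cv2.contourArea); print(cv2.boundingRect(c))
p=pix2w(cv2.convexHull(c)[:,0],.03,K,C)[:,:2]; print(cv2.minAreaRect((p*1000).astype(np.float32)))
q=pix2w([(231,128),(283,128),(282.5,201),(231,201)],.03,K,C); print(q.round(4).tolist(), q.mean(0))
yaw=np.radians(-12.2); Rz=R.from_euler("z",yaw).as_matrix(); o=np.array([.5785,.048,0])
cc=q.mean(0); cc[2]=.03
for n,x in (("carton",cc),("bed_front",o+Rz@[-.095,0,.012]),("seat",o+Rz@[-.023,0,.012]),("front edge bed",o+Rz@[-.17,0,.012])): print(n,x.round(4),tooltip(T,x).round(4))
```

```text
(232, 142, 4, 8)
((491.7576904296875, 373.29742431640625), (7.657048225402832, 3.293036937713623), 48.49332809448242)
[[0.5106, 0.3809, 0.03], [0.5298, 0.3237, 0.03], [0.4448, 0.2928, 0.03], [0.4241, 0.3545, 0.03]] [0.47732027 0.3379658  0.03      ]
carton [0.4773 0.338  0.03  ] [0.0054 0.0041 0.1847]
bed_front [0.4856 0.0681 0.012 ] [-0.0723  0.2626  0.2034]
seat [0.556  0.0529 0.012 ] [-0.0104  0.2994  0.2032]
front edge bed [0.4123 0.0839 0.012 ] [-0.1368  0.2243  0.2035]
```

Scaled: 0.206 m is 8.24, 0.005 m is 0.2.

```bash
python3 nudge.py '[{"jaw":0.085,"xyz":[0.2,0.12,2]},{"jaw":0.085,"xyz":[0.2,0.12,4]},{"jaw":0.085,"xyz":[0.2,0.12,6]},{"jaw":0.085,"xyz":[0.2,0.12,7.4]},{"jaw":0.085,"xyz":[0.2,0.12,8.24]},{"jaw":0.085,"xyz":[0.2,0.12,8.24]},{"jaw":0.05,"xyz":[0.2,0.12,8.24]},{"jaw":0.05,"xyz":[0.2,0.12,8.24]},{"jaw":0.05,"xyz":[0.2,0.12,8.24]},{"jaw":0.05,"xyz":[0.2,0.12,8.24]}]' 40; python3 nudge.py '[{"jaw":0.05},{"jaw":0.05,"xyz":[0,0,-1.2]},{"jaw":0.05,"xyz":[0,0,-2.4]},{"jaw":0.05,"xyz":[0,0,-2.4]}]'
python3 - <<'E'
from h import *
T=toolT(); print(T.round(4).tolist(), bot.get_obs()["qpos"].round(3))
yaw=np.radians(-12.2); Rz=R.from_euler("z",yaw).as_matrix(); o=np.array([.5785,.048,0])
for x in (-.095,-.1,-.11): print(tooltip(T,o+Rz@[x,0,.02]).round(4))
E
```

```text
time: 7.72
position: [0.4791, 0.3404, 0.0119]
tcp_rot: [-0.0, 0.987, 0.161, 0.002]
wrist_force: [0.8, -1.9, 6.8]
opening: 0.0611
grip_force: 45.4
time: 8.22
position: [0.4794, 0.3412, 0.0725]
tcp_rot: [-0.001, 0.987, 0.161, 0.003]
wrist_force: [-0.6, 0.6, -1.7]
opening: 0.0612
grip_force: 44.5
[[0.9483, 0.3174, 0.0047, 0.4794], [0.3174, -0.9483, 0.0026, 0.3412], [0.0053, -0.001, -1.0, 0.0725], [0.0, 0.0, 0.0, 1.0]] [0.5   0.421 1.709 0.    1.006 1.748]
[-0.0811  0.261   0.0518]
[-0.0854  0.2585  0.0518]
[-0.094   0.2534  0.0517]
```

```bash
python3 nudge.py '[{"jaw":0.05,"xyz":[-0.56,1.72,0],"turn_vec":[0,0,1.8]},{"jaw":0.05,"xyz":[-1.12,3.44,0],"turn_vec":[0,0,3.6]},{"jaw":0.05,"xyz":[-1.68,5.2,0],"turn_vec":[0,0,5.4]},{"jaw":0.05,"xyz":[-2.24,6.92,0],"turn_vec":[0,0,7.2]},{"jaw":0.05,"xyz":[-2.8,8.64,0],"turn_vec":[0,0,9]},{"jaw":0.05,"xyz":[-3.32,10.4,0],"turn_vec":[0,0,10.72]},{"jaw":0.05,"xyz":[-3.32,10.4,0],"turn_vec":[0,0,10.72]},{"jaw":0.05,"xyz":[-3.32,10.4,0],"turn_vec":[0,0,10.72]}]'
python3 - <<'E'
from h import *
im,T=snap("wrist","w6"); K,C=cam("wrist",T); print(T.round(4).tolist(),np.degrees(np.arctan2(T[1,0],T[0,0])))
yaw=np.radians(-12.2); Rz=R.from_euler("z",yaw).as_matrix(); o=np.array([.5785,.048,0])
print(tooltip(T,o+Rz@[-.095,0,.02]).round(4)); print(w2pix([o+Rz@np.array(x) for x in ([-.046,.034,.02],[-.046,-.034,.02],[-.067,.053,.02],[-.067,-.053,.02],[.022,0,.034])],K,C).round(1).tolist())
E
```

```text
time: 9.22
position: [0.4809, 0.0676, 0.0695]
tcp_rot: [-0.0, 0.994, -0.107, -0.001]
wrist_force: [0.1, -0.1, -2.3]
opening: 0.0609
grip_force: 44.6
[[0.9773, -0.212, -0.0017, 0.4809], [-0.212, -0.9773, 0.0006, 0.0676], [-0.0018, -0.0002, -1.0, 0.0695], [0.0, 0.0, 0.0, 1.0]] -12.242051404942048
[ 0.0046 -0.0015  0.0494]
[[202.1, 142.9], [300.5, 142.8], [177.3, 172.4], [325.6, 172.3], [250.5, 25.6]]
```

View pics/w6.png

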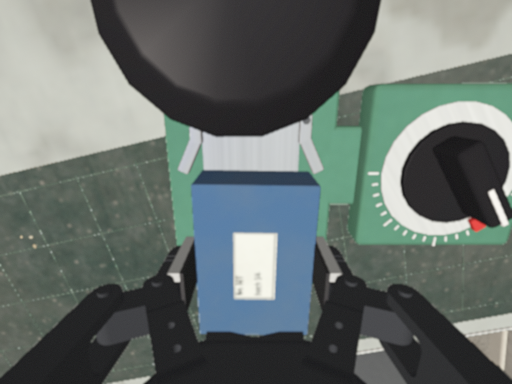

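The guide ends at (201,141) and (302,143) agree with the prediction, and the carton is square and centred in the hand. I'll lower it.

```bash
python3 nudge.py '[{"jaw":0.05,"xyz":[0,-0.06,0.8]},{"jaw":0.05,"xyz":[0,-0.06,1.4]},{"jaw":0.05,"xyz":[0,-0.06,1.8]},{"jaw":0.05,"xyz":[0,-0.06,1.82]},{"jaw":0.05,"xyz":[0,-0.06,1.82]}]'; python3 nudge.py '[{"jaw":0.075},{"jaw":0.085},{"jaw":0.085},{"jaw":0.085,"xyz":[0,0,-1.2]},{"jaw":0.085,"xyz":[0,0,-2.4]},{"jaw":0.085,"xyz":[0,0,-2.4]}]'
python3 - <<'E'
from h import *
im,T=snap("wrist","w7"); K,C=cam("wrist",T); print(T.round(4).tolist())
hsv=cv2.cvtColor(im[...,::-1].copy(),cv2.COLOR_BGR2HSV); m=cv2.inRange(hsv,(100,100,90),(125,255,255)); m[:100]=0
m=cv2.morphologyEx(m,cv2.MORPH_CLOSE,np.ones((5,5)))
c=max(cv2.findContours(m,0,1)[0],key=cv2.contourArea)
p=pix2w(cv2.convexHull(c)[:,0],.042,K,C)[:,:2]; r=cv2.minAreaRect((p*1000).astype(np.float32)); print(r)
E
```

```text
time: 9.9
position: [0.4821, 0.0692, 0.0249]
tcp_rot: [-0.0, 0.994, -0.106, 0.0]
wrist_force: [-0.5, -0.5, -2.1]
opening: 0.0609
grip_force: 44.9
time: 10.65
position: [0.484, 0.0687, 0.0869]
tcp_rot: [-0.0, 0.994, -0.106, 0.003]
wrist_force: [0.8, -0.5, -0.0]
opening: 0.085
grip_force: 0.0
[[0.9773, -0.2117, 0.0056, 0.484], [-0.2117, -0.9773, -0.0001, 0.0687], [0.0055, -0.0011, -1.0, 0.0869], [0.0, 0.0, 0.0, 1.0]]
((482.4896545410156, 68.4663314819336), (60.38944625854492, 88.61737823486328), 76.48053741455078)
```

View pics/w7.png

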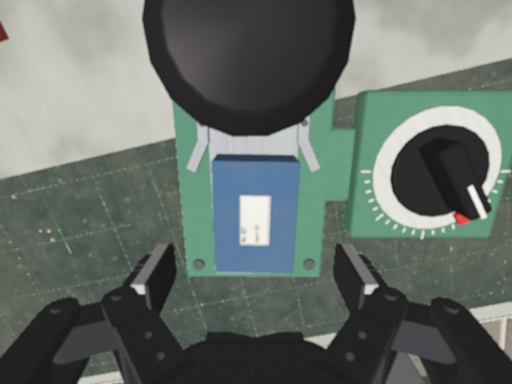

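The carton lies on the bed between the flares, top face (213,160) to (297,272). Next: close the fingers, tilt the body away from the head and go in behind the carton.

Scaled: 0.065 m is 2.6, -0.08 m is -3.2, 0.35 rad is 7.

```bash
python3 nudge.py '[{"jaw":0,"xyz":[-1.6,0,-0.4],"turn_vec":[0,2,0]},{"jaw":0,"xyz":[-3.2,0,-0.4],"turn_vec":[0,4,0]},{"jaw":0,"xyz":[-3.2,0,0],"turn_vec":[0,6,0]},{"jaw":0,"xyz":[-3.2,0,1.2],"turn_vec":[0,7,0]},{"jaw":0,"xyz":[-3.2,0,2.2],"turn_vec":[0,7,0]},{"jaw":0,"xyz":[-3.2,0,2.6],"turn_vec":[0,7,0]},{"jaw":0,"xyz":[-3.2,0,2.6],"turn_vec":[0,7,0]}]'
python3 - <<'E'
from h import *
T=toolT(); yaw=np.radians(-12.2); Rz=R.from_euler("z",yaw).as_matrix(); o=np.array([.5785,.048,0])
print((Rz.T@(T[:3,3]-o)).round(4), (Rz.T@T[:3,:3]).round(3).tolist())
for x in (-.15,-.079): print(x,tooltip(T,o+Rz@[x,0,.023]).round(4))
E
```

```text
time: 11.58
position: [0.402, 0.0854, 0.0181]
tcp_rot: [0.019, 0.98, -0.104, 0.171]
wrist_force: [0.1, -0.1, -0.4]
opening: -0.0002
grip_force: 0.0
[-0.1804 -0.0007  0.0181] [[0.941, 0.0, 0.339], [0.001, -1.0, -0.002], [0.339, 0.002, -0.941]]
-0.15 [ 0.0303 -0.0007  0.0057]
-0.079 [ 0.0971 -0.0007  0.0297]
```

```bash
python3 nudge.py '[{"jaw":0,"xyz":[0.64,-0.028,0.02]},{"jaw":0,"xyz":[1.2,-0.028,0.22]},{"jaw":0,"xyz":[1.6,-0.028,0.36]},{"jaw":0,"xyz":[2,-0.028,0.5]},{"jaw":0,"xyz":[2.4,-0.028,0.64]},{"jaw":0,"xyz":[2.72,-0.028,0.76]},{"jaw":0,"xyz":[3.04,-0.028,0.88]},{"jaw":0,"xyz":[3.32,-0.028,0.98]},{"jaw":0,"xyz":[3.52,-0.028,1.052]},{"jaw":0,"xyz":[3.52,-0.028,1.052]}]'
python3 - <<'E'
from h import *
im,T=snap("wrist","w8"); yaw=np.radians(-12.2); Rz=R.from_euler("z",yaw).as_matrix(); o=np.array([.5785,.048,0])
print((Rz.T@(T[:3,3]-o)).round(4))
E
```

```text
time: 12.82
position: [0.4944, 0.0669, 0.0254]
tcp_rot: [0.018, 0.979, -0.105, 0.174]
wrist_force: [-0.3, 0.4, 0.1]
opening: 0.0003
grip_force: 0.0
[-0.0862  0.0007  0.0254]
```

View pics/w8.png

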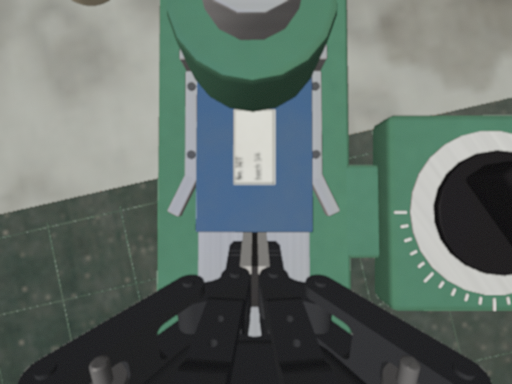

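The carton is squarely between the guides with its front edge at row 232 against the fingers. I'll keep pushing gently until it touches the fence.

```bash
for i in 1 2; do python3 nudge.py '[{"jaw":0,"xyz":[0.06,0,0.02]},{"jaw":0,"xyz":[0.12,0,0.04]},{"jaw":0,"xyz":[0.18,0,0.064]},{"jaw":0,"xyz":[0.18,0,0.064]}]'; done
python3 - <<'E'
from h import *
im,T=snap("wrist","w9"); yaw=np.radians(-12.2); Rz=R.from_euler("z",yaw).as_matrix(); o=np.array([.5785,.048,0])
print((Rz.T@(T[:3,3]-o)).round(4)); K,C=cam("wrist",T)
print(w2pix([o+Rz@np.array(x) for x in ([-.068,.031,.042],[-.068,-.031,.042])],K,C).round(1).tolist())
hsv=cv2.cvtColor(im[...,::-1].copy(),cv2.COLOR_BGR2HSV)
for c in (210,220,290,300):
    col=cv2.inRange(hsv,(100,100,60),(125,255,255))[:,c]; print(c,np.nonzero(col)[0].max())
E
```

```text
time: 13.38
position: [0.4983, 0.0659, 0.0253]
tcp_rot: [0.019, 0.979, -0.105, 0.173]
wrist_force: [0.6, 0.4, 0.1]
opening: 0.0004
grip_force: 0.2
time: 13.88
position: [0.5016, 0.0649, 0.0249]
tcp_rot: [0.019, 0.979, -0.105, 0.172]
wrist_force: [-4.4, 1.8, 2.4]
opening: -0.0001
grip_force: 2.3
[-0.0787  0.0002  0.0249]
[[194.0, 232.6], [313.4, 232.4]]
210 232
220 232
290 231
300 231
```

Scaled: 0.003 m is 0.12, 0.0015 m is 0.06.

```bash
python3 nudge.py '[{"jaw":0,"xyz":[0.06,0,0.02]},{"jaw":0,"xyz":[0.12,0,0.04]},{"jaw":0,"xyz":[0.12,0,0.04]}]'; python3 nudge.py '[{"jaw":0,"xyz":[-1.2,0,-0.4]},{"jaw":0,"xyz":[-2.8,0,-1]},{"jaw":0,"xyz":[-2.8,0,-2.8],"turn_vec":[0,-2,0]},{"jaw":0,"xyz":[-2.8,0,-4.8],"turn_vec":[0,-5,0]},{"jaw":0,"xyz":[-2.8,0,-6.8],"turn_vec":[0,-7,0]},{"jaw":0,"xyz":[-2.8,0,-8],"turn_vec":[0,-7,0]},{"jaw":0,"xyz":[-2.8,0,-8],"turn_vec":[0,-7,0]}]';  python3 - <<'E'
from h import *
im,T=snap("wrist","w10"); print(T.round(4).tolist()); K,C=cam("wrist",T)
yaw=np.radians(-12.2); Rz=R.from_euler("z",yaw).as_matrix(); o=np.array([.5785,.048,0])
print("palm",tooltip(T,o+[0,0,.1675]).round(4), w2pix([o+[0,0,.16]]+[o+Rz@np.array(x) for x in ([-.068,.031,.042],[-.068,-.031,.042])],K,C).round(1).tolist())
E
```

```text
time: 14.3
position: [0.5016, 0.0643, 0.024]
tcp_rot: [0.019, 0.98, -0.105, 0.169]
wrist_force: [-10.1, 5.3, 6.5]
opening: 0.0004
grip_force: 5.9
time: 15.18
position: [0.3775, 0.0927, 0.192]
tcp_rot: [-0.001, 0.994, -0.106, 0.004]
wrist_force: [0.2, 0.1, 0.1]
opening: -0.0001
grip_force: 0.0
[[0.9773, -0.2116, 0.0086, 0.3775], [-0.2116, -0.9773, 0.0002, 0.0927], [0.0084, -0.002, -1.0, 0.192], [0.0, 0.0, 0.0, 1.0]]
palm [0.2057 0.0012 0.0263] [[255.6, -181.2], [222.6, 39.2], [288.0, 39.1]]
```

View pics/w10.png

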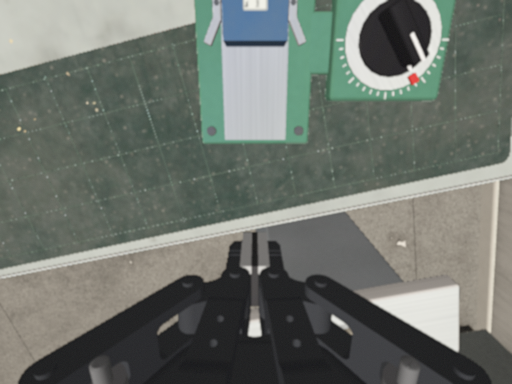

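The carton edge (row 41) and the dial match their set positions. I'll move over the palm, then press.

Scaled: -0.01 m is -0.4, 0.01 m is 0.4.

```bash
python3 nudge.py '[{"jaw":0,"xyz":[2,0,-0.4]},{"jaw":0,"xyz":[4,0,-0.4]},{"jaw":0,"xyz":[6.2,0,-0.4]},{"jaw":0,"xyz":[8.24,0.04,-0.4]},{"jaw":0,"xyz":[8.24,0.04,-0.4]},{"jaw":0,"xyz":[8.24,0.04,0.4]},{"jaw":0,"xyz":[8.24,0.04,0.4]}]'
python3 - <<'E'
from h import *
T=toolT(); o=np.array([.5785,.048,.1425]); print(tooltip(T,o).round(4))
E
```

```text
time: 16.1
position: [0.5733, 0.0483, 0.1764]
tcp_rot: [0.0, 0.994, -0.106, -0.003]
wrist_force: [0.3, -0.6, 0.0]
opening: -0.0002
grip_force: 0.0
[ 0.0054 -0.0008  0.0339]
```

Scaled: 0.037 m is 1.48, 0.035 m is 1.4.

```bash
python3 nudge.py '[{"jaw":0,"xyz":[0.2,0,0.48]},{"jaw":0,"xyz":[0.2,0,0.88]},{"jaw":0,"xyz":[0.2,0,1.2]},{"jaw":0,"xyz":[0.2,0,1.4]},{"jaw":0,"xyz":[0.2,0,1.48]},{"jaw":0,"xyz":[0.2,0,1.48]},{"jaw":0,"xyz":[0.2,0,1.48]}]'
```

```text
time: 16.98
position: [0.5814, 0.0471, 0.1439]
tcp_rot: [-0.0, 0.994, -0.106, 0.001]
wrist_force: [-1.6, 0.4, 9.4]
opening: -0.0002
grip_force: 4.5
```

Scaled: 0.005 m is 0.2, 0.004 m is 0.16.

```bash
python3 nudge.py '[{"jaw":0,"xyz":[0,0,0.08]},{"jaw":0,"xyz":[0,0,0.16]},{"jaw":0,"xyz":[0,0,0.2]},{"jaw":0,"xyz":[0,0,0.2]},{"jaw":0,"xyz":[0,0,0.2]}]'
```

```text
time: 17.6
position: [0.5815, 0.0472, 0.1424]
tcp_rot: [-0.0, 0.994, -0.106, 0.003]
wrist_force: [-6.3, -0.4, 25.9]
opening: 0.0001
grip_force: 12.8
```

The plunger is at its stop: 25.9 N against an 11 N spring, at z = 0.1424. I'll rise and check.

```bash
python3 nudge.py '[{"jaw":0,"xyz":[0,0,-0.4]},{"jaw":0,"xyz":[0,0,-1.2]},{"jaw":0,"xyz":[0,0,-2]},{"jaw":0,"xyz":[-2,0,-2.8]},{"jaw":0,"xyz":[-4,0,-3.6]},{"jaw":0,"xyz":[-6,0,-4]},{"jaw":0,"xyz":[-6.8,0,-4]},{"jaw":0,"xyz":[-6.8,0,-4]}]'
python3 - <<'E'
from h import *
im,T=snap("wrist","w11"); K,C=cam("wrist",T); yaw=np.radians(-12.2); Rz=R.from_euler("z",yaw).as_matrix(); o=np.array([.5785,.048,0])
print(w2pix([o+[0,0,.16]]+[o+Rz@np.array(x) for x in ([-.068,.031,.042],[-.068,-.031,.042],[-.024,0,.16],[-.024,0,.137])],K,C).round(1).tolist())
E
```

```text
time: 18.6
position: [0.4139, 0.0832, 0.2373]
tcp_rot: [0.0, 0.994, -0.106, 0.001]
wrist_force: [0.9, 0.3, 0.8]
opening: 0.0001
grip_force: 0.0
[[253.0, -38.6], [226.4, 83.2], [280.7, 83.2], [253.1, 3.8], [253.2, 13.9]]
```

View pics/w11.png

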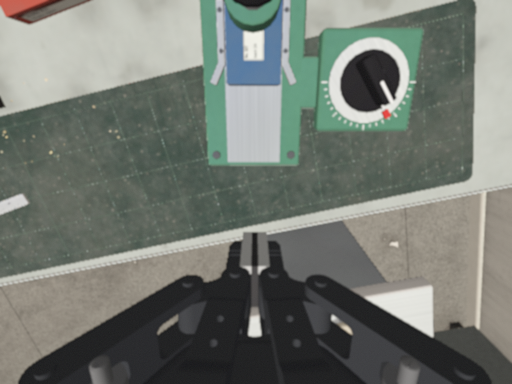

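The carton edge is at row 84 against 83 predicted, the palm rim sits where the raised plunger should be, and the pointer still meets the tab at (386,114). Handing in.

```bash
python3 -c "
from workcell import bot
print(bot.hand_in())"
```

```text
the job is handed in; nothing more can be done
None
```

I set the dial to the red tab, pushed the carton home against the rear fence, pressed the plunger to its stop and let it spring back up, then handed the job in at about 19 s; no verdict was returned.

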